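Line up the brown reagent bottles by height

TASK

Put the four brown white-topped containers (three bottles and a squat jar) away on the bottle station, one standing upright in the middle of each round pad, in order of height: the tallest on the pad beside the tall end plate, stepping down to the shortest on the pad at the other end of the row. Do not knock any of them over, and leave the red-capped white bottle standing where it is.

Things in the scene. Friction and masses are not known exactly. Their poses are not given: they have to be found in the camera images.
- bottle_tall: the tallest of the three brown bottles with white cap, 146 mm tall, round body 52 mm across, closed with a fixed white cap 29 mm wide, whose straight sides take up the top 20 mm; about 190 g. Origin at the centre of its underside, z up its axis; yaw does not matter. It starts upright and loose on the worktop.
- bottle_medium: the middle-sized of the three brown bottles with white cap, 118 mm tall, round body 47 mm across, closed with a fixed white cap 28 mm wide, whose straight sides take up the top 20 mm; about 120 g. Origin at the centre of its underside, z up its axis; yaw does not matter. It starts upright and loose on the worktop.
- bottle_small: the smallest of the three brown bottles with white cap, 98 mm tall, round body 43 mm across, closed with a fixed white cap 26 mm wide, whose straight sides take up the top 20 mm; about 110 g. Origin at the centre of its underside, z up its axis; yaw does not matter. It starts upright and loose on the worktop.
- jar_short: squat dark brown jar, the shortest of the four, 75 mm tall, round body 52 mm across, closed with a fixed white lid 51 mm wide, whose straight sides take up the top 20 mm; about 120 g. Origin at the centre of its underside, z up its axis; yaw does not matter. It starts upright and loose on the worktop.
- pad_1: round bottle pad, black rubber in a steel rim, 76 mm across, its top 7 mm above the worktop (it is fixed on a 3 mm aluminium strip). Origin at the centre of its underside, 4 mm below its top; local y runs along the row, x across it. The four pads are alike and stand in one straight row, 85 mm apart, in the order pad_1 to pad_4; it is at one end of the row.
- pad_2: round bottle pad, black rubber in a steel rim, 76 mm across, its top 7 mm above the worktop (it is fixed on a 3 mm aluminium strip). Origin at the centre of its underside, 4 mm below its top; local y runs along the row, x across it. The four pads are alike and stand in one straight row, 85 mm apart, in the order pad_1 to pad_4; it is one of the two inner pads.
- pad_3: round bottle pad, black rubber in a steel rim, 76 mm across, its top 7 mm above the worktop (it is fixed on a 3 mm aluminium strip). Origin at the centre of its underside, 4 mm below its top; local y runs along the row, x across it. The four pads are alike and stand in one straight row, 85 mm apart, in the order pad_1 to pad_4; it is one of the two inner pads.
- pad_4: round bottle pad, black rubber in a steel rim, 76 mm across, its top 7 mm above the worktop (it is fixed on a 3 mm aluminium strip). Origin at the centre of its underside, 4 mm below its top; local y runs along the row, x across it. The four pads are alike and stand in one straight row, 85 mm apart, in the order pad_1 to pad_4; it is at one end of the row.
- tall_end: tall end plate of the station: upright dark steel plate, 70 mm wide across the row, 6 mm thick, 90 mm high, on a flat foot 36 mm long, fixed to one end of the strip, its centre 80 mm beyond the centre of the nearest pad. It may be at either end of the row; the other end has the same part but only 20 mm high. Origin at the centre of its underside, 3 mm above the worktop; y along the row.
- white_bottle: bystander to leave alone: loose white bottle with a red cap, 43 mm across, 108 mm tall. Origin at the centre of its underside, z up its axis.
Things that resemble listed ones, but are neither listed nor needed, are in the scene too. Leave any blue or turquoise look-alike of the jar_short alone.

How it is judged:
By the outcome, as a careful person would: the job done as asked, in the order asked, and still so for the second after the job is handed in, with the robot touching nothing.
It also fails if it takes over 112 s, if anything falls off the work surface, if the arm or the gripper's body presses on something with over 40 N, if the wrist force passes 120 N, or if a joint passes its speed limit or range.

ROBOT

A 7-joint arm with a two-finger parallel gripper is mounted at the origin on a cart in front of the work surface, level with it; the furniture and walls round the work are solid. World frame = base frame: x ahead of the robot, y to its left, z up, the work surface at z = 0. Lengths are in m, angles in rad, forces in N, time in s.
With the tool pointing down it reaches from about 0.4 to 0.85 m from the base axis. Payload 4.5 kg.
Tool frame: the origin (TCP) lies on the mounting face of the last link; the fingertips stand 166 mm ahead of it and the grasp point (between the pads) lies robot.grip_point_offset ahead of it (robot.grip_point_offset is the distance from the TCP to the grasp point, in m); z points along the fingers, y is the line along which they close (so a half turn about z gives the same grasp; the last joint's range is limited). The gripper opens to 88 mm and grips with 3 to 60 N. Pads are 18 mm wide; open, the fingers measure 123 mm over their backs; the gripper's body (75 mm by 187 mm) begins 45 mm behind the grasp point.
Start: joints at [-1.093, 0.689, -0.195, 1.565, 0.157, 0.902, -0.215], TCP at [0.268, 0.564, 0.405] pointing down, gripper open.
Joint ranges: [-3.01, 3.01], [-0.46, 2.08], [-1.47, 1.51], [0.13, 2.56], [-1, 4.14], [0.04, 2.09], [-2.66, 2.66]. Speed limits (rad/s): [2.57, 2.57, 3.14, 3.14, 3.14, 3.14, 3.14].

INTERFACE

Orientations are given as a 3x3 rotation matrix whose columns are the frame's x, y, z axes.
In Python, from cell import robot, vision gives the robot as it stands. The module is installed in compiled form; this text tells all that it offers.
- The arm moves only by the tool drive_tool, never from a script. Its argument "deltas" is a list that holds one entry, the list of rows, each a list of 4 numbers: the shift along the tool's x, y, z in m, then the turn about the tool's z in degrees. In form: [[[tx, ty, tz, roll], ...]]. A call has 1 to 8 rows; each row shifts and turns the commanded pose from where the row before left it, along the tool's axes as they then stand; what a row does not reach is not made up. A row lasts 1/12 s, in which the tool goes at most 41.7 mm and 7.16 degrees, less where a joint would pass 70% of its speed; a pose out of reach is approached as far as the arm can. A call with a gripper value outside its range is refused whole. "claw" is the opening, from 0 (shut) to 1 (fully open), set as the call begins (left out, the last holds). The fingers move at their own pace and stop on an object; "grip_force" is the grip in N (left out, the last holds). Time passes only in rows, so rows that do not move let the fingers close. It gives the time, the measured TCP pose, the force, the opening and the grip force at its end, in the units of the state.
- robot.state(): the state, without advancing time (a new reading comes with each control period).
- vision.snapshot(name): name is "side" or "top" or "wrist"; returns the picture (400x640x3 uint8, red, green, blue); there is no depth.
- vision.calibration(name): a dict with "fx", "fy", "cx", "cy" (pixels), "dist" ([k1, k2, p1, p2, k3] as OpenCV has them; the pictures are not rectified), "world_from_camera" (4x4, takes a point from camera to world coordinates). Camera axes: x right, y up, looking along -z (the intrinsics and any distortion apply to the point x, -y, -z); pixel columns grow to the right and rows downward; lengths in m; the calibration is good to about 2 mm. A picture is of the moment at which its call begins: read the wrist's pose just before it. calibration takes no time and is no camera call; for the wrist camera it gives the pose at the moment of the call.
- robot.job_done(): hands the job in; it is judged then, once.
The state is a dict: "t": time; "joints": joint angles; "qvel": joint speeds; "tau": joint torques, N m; "tool_pos": TCP position; "tcp_rot": TCP orientation; "ft_force": force on the tool from outside, world axes, zero at the start; "torque": the same for the moment, N m; "width": finger opening in m; "finger_force": force on a finger pad.
Only numpy, scipy, OpenCV 4.12 (cv2) and the standard library are available. Lean on these libraries where they do the work, as an engineer would, in place of code of your own. Each camera call takes 0.05 s, during which the arm holds its last target. There are 200 camera calls.

## Working session

There is one attempt and no reset: what is moved stays moved. The work goes in short steps, Python scripts to look and compute and a tool call to move; the robot and the scene stay as the last step left them, time stands still between calls to the robot, and variables do not carry over. Pictures are saved under pics/ and viewed, at most 14 in all, crops included, and the job is handed in when it is done.

Besides the shell and the picture viewer there is one more tool, called after ">>>" by a JSON object that holds its "method" and its "body", one argument or row to a line. drive_tool: Moves the arm, as the interface text tells. Its arguments: {"type":"object","properties":{"deltas":{"type":"array"},"claw":{"type":"number"},"grip_force":{"type":"number"}},"required":["deltas"]}

```bash
mkdir -p pics; python3 - <<'E'
from cell import robot, vision
import cv2,numpy as np
np.set_printoptions(precision=4,suppress=True)
s=robot.state();print(s['t'],s['tool_pos'],s['tcp_rot'],s['width'],robot.grip_point_offset)
for n in ["side","top","wrist"]:
    c=vision.calibration(n);print(n,c)
    cv2.imwrite(f'pics/{n}0.png',vision.snapshot(n)[:,:,::-1])
E
```

```text
0.0 [0.2683 0.5641 0.4039] [[-0.9032  0.4293 -0.0006]
 [ 0.4293  0.9031 -0.0018]
 [-0.0002 -0.0019 -1.    ]] 0.08818375777955387 0.1473
side {'fx': 398.8386881635661, 'fy': 398.8386881635661, 'cx': 327.6473810414723, 'cy': 200.59032870363743, 'dist': array([0.0229, 0.    , 0.    , 0.    , 0.    ]), 'world_from_camera': array([[-0.9665,  0.0882, -0.241 ,  0.1984],
       [-0.2559, -0.4044,  0.8781,  1.1391],
       [-0.02  ,  0.9103,  0.4134,  0.5739],
       [ 0.    ,  0.    ,  0.    ,  1.    ]])}
top {'fx': 365.7675382475662, 'fy': 365.7675382475662, 'cx': 319.61648651014826, 'cy': 199.42101836640697, 'dist': array([-0.0707,  0.    ,  0.    ,  0.    ,  0.    ]), 'world_from_camera': array([[ 0.0176,  0.9835, -0.18  ,  0.3287],
       [-0.9997,  0.02  ,  0.0116,  0.0147],
       [ 0.015 ,  0.1797,  0.9836,  0.9647],
       [ 0.    ,  0.    ,  0.    ,  1.    ]])}
wrist {'fx': 348.8850326209731, 'fy': 348.8850326209731, 'cx': 321.1076152672813, 'cy': 203.89638846407487, 'dist': array([0.0093, 0.    , 0.    , 0.    , 0.    ]), 'world_from_camera': array([[ 0.43  , -0.8664, -0.2541,  0.2022],
       [ 0.9028,  0.412 ,  0.1229,  0.5958],
       [-0.0018, -0.2822,  0.9593,  0.3831],
       [ 0.    ,  0.    ,  0.    ,  1.    ]])}
```

View pics/top0.png

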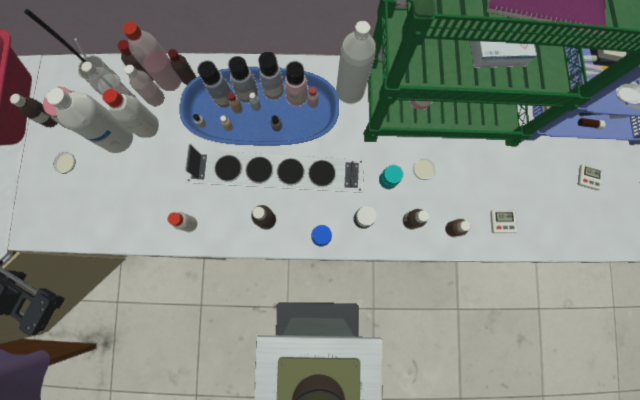

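View pics/side0.png

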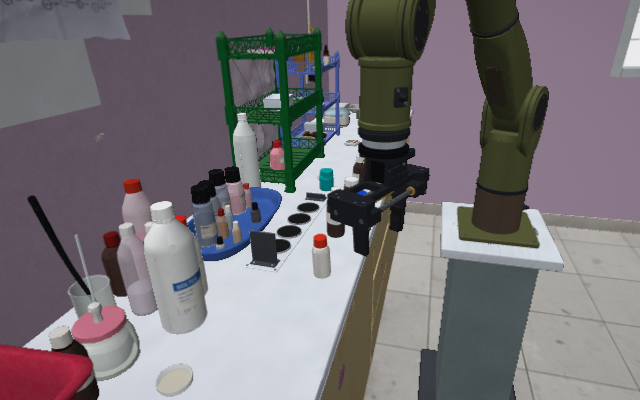

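The top view shows brown, white-capped candidates at (263,216), (416,217) and (457,228), and a white-lidded jar at (366,216). The look-alikes are blue at (321,235), turquoise at (392,177) and a flat disc at (424,169). The pads run along row ~170 from x=228 to 322, and the tall plate is at the left end (195,163). I'll enlarge this area to confirm.

```bash
python3 - <<'E'
import cv2
i=cv2.imread('pics/top0.png')
a=cv2.resize(i[140:240,180:340],None,fx=5,fy=5,interpolation=cv2.INTER_CUBIC)
b=cv2.resize(i[145:245,340:500],None,fx=5,fy=5,interpolation=cv2.INTER_CUBIC)
cv2.imwrite('pics/a.png',a);cv2.imwrite('pics/b.png',b)
E
```

```text
(no output)
```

View pics/a.png

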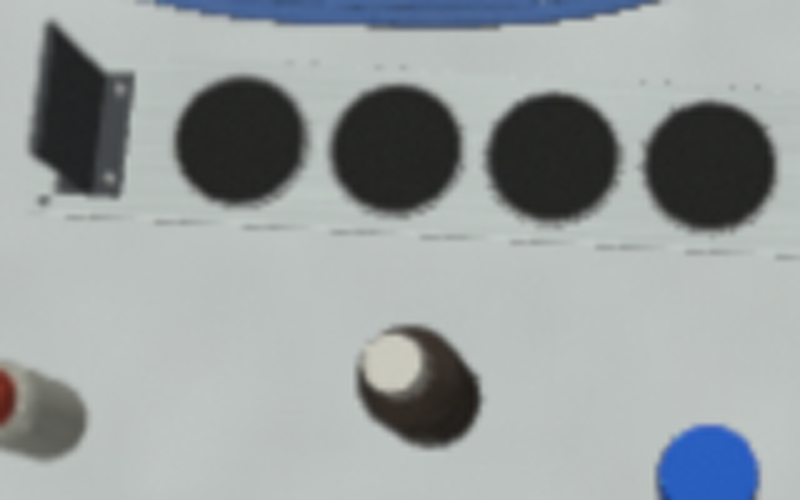

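View pics/b.png

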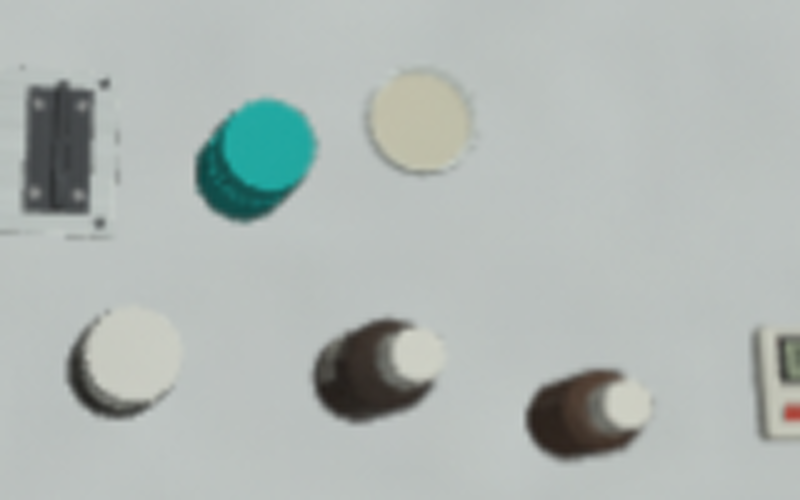

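Crop a, at 5x from (180,140), shows the tall plate at the left, pads at (241,140), (396,149), (553,157) and (710,166), and a brown bottle with its cap at (391,363). Crop b, from (340,145), shows the white jar lid at (132,355) with a brown body, and bottle caps at (415,355) and (626,404). The turquoise jar and the flat cream disc aren't the jar meant.

```bash
cat > h.py <<'E'
import numpy as np, cv2
np.set_printoptions(precision=4,suppress=True)
def ray(c,uv):
    K=np.array([[c['fx'],0,c['cx']],[0,c['fy'],c['cy']],[0,0,1.]])
    p=cv2.undistortPoints(np.array([[uv]],float),K,np.array(c['dist'])).ravel()
    T=np.array(c['world_from_camera']); d=T[:3,:3]@np.array([p[0],-p[1],-1]); return T[:3,3],d/np.linalg.norm(d)
def at(c,uv,z):
    o,d=ray(c,uv); return o+d*(z-o[2])/d[2]
def proj(c,X):
    T=np.linalg.inv(np.array(c['world_from_camera'])); q=T[:3,:3]@np.asarray(X,float)+T[:3,3]; q=q*[1,-1,-1]
    K=np.array([[c['fx'],0,c['cx']],[0,c['fy'],c['cy']],[0,0,1.]])
    return cv2.projectPoints(q.reshape(1,1,3),np.zeros(3),np.zeros(3),K,np.array(c['dist']))[0].ravel()
def tri(rs):
    A=0;b=0
    for o,d in rs:
        M=np.eye(3)-np.outer(d,d);A=A+M;b=b+M@o
    return np.linalg.solve(A,b)
E
python3 - <<'E'
from h import *
from cell import vision
c=vision.calibration('top'); 
A=lambda u,v:(180+(u+.5)/5-.5,140+(v+.5)/5-.5); B=lambda u,v:(340+(u+.5)/5-.5,145+(v+.5)/5-.5)
for n,cap,base,H in [('L',A(391,363),A(432,399),.146),('M',B(415,355),B(358,376),.118),('R',B(626,404),B(567,420),.098),('J',B(132,355),B(116,370),.075)]:
    b=at(c,base,0); o,d=ray(c,cap)
    t=((b-o)[:2]@d[:2])/(d[:2]@d[:2]); print(n,'base',b[:2],'H est',(o+t*d)[2],[ (h,at(c,cap,h)[:2]) for h in (.146,.118,.098,.075)])
P=[at(c,A(*p),.007) for p in [(241,140),(396,149),(553,157),(710,166)]]
for p in P: print('pad',p)
print(np.linalg.norm(np.diff(P,axis=0),axis=1))
print('tall foot',at(c,A(105,130),.005),'white',at(c,A(45,420),0), 'blue',at(c,A(708,475),.07),'turq', at(c,B(268,145),.07))
E
```

```text
L base [0.4485 0.1447] H est 0.13785165075047712 [(0.146, array([0.4463, 0.1443])), (0.118, array([0.4504, 0.1487])), (0.098, array([0.4532, 0.1519])), (0.075, array([0.4565, 0.1555]))]
M base [ 0.4548 -0.2427] H est 0.10069208225657644 [(0.146, array([ 0.4458, -0.2304])), (0.118, array([ 0.4498, -0.2387])), (0.098, array([ 0.4527, -0.2447])), (0.075, array([ 0.456 , -0.2516]))]
R base [ 0.4329 -0.356 ] H est 0.07879586475029532 [(0.146, array([ 0.4249, -0.3279])), (0.118, array([ 0.4282, -0.3396])), (0.098, array([ 0.4305, -0.348 ])), (0.075, array([ 0.4332, -0.3576]))]
J base [ 0.4557 -0.1126] H est 0.05987170285634014 [(0.146, array([ 0.4434, -0.1006])), (0.118, array([ 0.4474, -0.1045])), (0.098, array([ 0.4502, -0.1074])), (0.075, array([ 0.4534, -0.1106]))]
pad [0.5865 0.2536 0.007 ]
pad [0.5831 0.1692 0.007 ]
pad [0.5803 0.0842 0.007 ]
pad [ 0.5771 -0.0006  0.007 ]
[0.0845 0.085  0.0849]
tall foot [0.5913 0.3291 0.005 ] white [0.4328 0.3507 0.    ] blue [ 0.4051 -0.0012  0.07  ] turq [ 0.5628 -0.1812  0.07  ]
```

Heights rank L > M > R, so L is the tall bottle, M the medium, R the small, with the jar beside them. The pad spacing of 85 mm checks out. I'll square the tool first (tool x = world +y, tool y = world +x), then move toward the jar for wrist views.

>>> {"method": "drive_tool", "body": {
  "deltas": [
    [[0,0,0,7.1],[0,0,0,7.1],[0,0,0,7.1],[0,0,0,7.1],[0,0,0,7.1],[0,0,0,7.1],[0,0,0,7.1],[0,0,0,7.1]]
  ],
  "claw": 1
}}

```text
t: 0.82
tool_pos: [0.2682, 0.5644, 0.4044]
tcp_rot: [[-0.129, 0.992, -0.0], [0.992, 0.129, -0.001], [-0.001, -0.0, -1.0]]
ft_force: [0.0, -0.5, -0.1]
width: 0.0881
finger_force: 0.0
```

>>> {"method": "drive_tool", "body": {
  "deltas": [
    [[0,0,0,4.3],[0,0,0,4.3],[-0.02,0.006,0,0],[-0.04,0.012,0,0],[-0.04,0.012,0,0],[-0.04,0.012,0,0],[-0.04,0.012,0,0],[-0.04,0.012,0,0]]
  ]
}}

```text
t: 1.48
tool_pos: [0.331, 0.3421, 0.4047]
tcp_rot: [[0.014, 1.0, -0.0], [1.0, -0.014, -0.0], [-0.0, -0.0, -1.0]]
ft_force: [0.7, 0.2, -0.6]
width: 0.0883
finger_force: 0.0
```

>>> {"method": "drive_tool", "body": {
  "deltas": [
    [[-0.04,0.011,0,0],[-0.04,0.011,0,0],[-0.04,0.011,0,0],[-0.04,0.011,0,0],[-0.04,0.011,0,0],[-0.03,0.01,0,0],[-0.02,0,0,0],[0,0,0,0]]
  ]
}}

```text
t: 2.15
tool_pos: [0.3923, 0.0887, 0.4047]
tcp_rot: [[0.023, 1.0, -0.001], [1.0, -0.023, -0.002], [-0.002, -0.001, -1.0]]
ft_force: [-0.3, -0.1, 0.0]
width: 0.0882
finger_force: 0.0
```

```bash
python3 - <<'E'
from cell import robot, vision
import cv2,pickle
from h import *
s=robot.state();print(s['t'],s['tool_pos'],s['tcp_rot'],s['joints'])
c=vision.calibration('wrist'); pickle.dump(c,open('w1.pkl','wb'))
cv2.imwrite('pics/w1.png',vision.snapshot('wrist')[:,:,::-1])
for n,p in dict(tall=(.4463,.1443,.146),pad1=(.5865,.2536,.007),pad3=(.580,.084,.007),pad4=(.577,-.0006,.007),jar=(.4534,-.1106,.075),med=(.4498,-.2387,.118)).items(): print(n,proj(c,p))
E
```

```text
2.15 [0.3923 0.0887 0.4047] [[ 0.0228  0.9997 -0.001 ]
 [ 0.9997 -0.0228 -0.0023]
 [-0.0023 -0.0009 -1.    ]] [-0.3822  0.415   0.064   2.2032 -0.0477  0.5263 -0.3051]
tall [401.1607 125.7732]
pad1 [522.4938  -6.2203]
pad3 [493.9498 170.213 ]
pad4 [482.7542 242.133 ]
jar [383.4377 365.0367]
med [383.8663 496.6442]
```

>>> {"method": "drive_tool", "body": {
  "deltas": [
    [[-0.03,0.003,0,0],[-0.04,0.005,0,-0.6],[-0.04,0.005,0,-0.6],[-0.04,0.005,0,0],[-0.03,0.005,0,0],[-0.02,0.0,0,0],[0,0,0,0],[0,0,0,0]]
  ]
}}

```text
t: 2.87
tool_pos: [0.4153, -0.1063, 0.4046]
tcp_rot: [[-0.006, 1.0, 0.0], [1.0, 0.006, 0.001], [0.001, 0.0, -1.0]]
ft_force: [0.7, 0.4, -0.2]
width: 0.0879
finger_force: 0.0
```

```bash
python3 - <<'E'
from cell import robot, vision
import cv2,pickle
from h import *
s=robot.state();print(s['t'],s['tool_pos'],s['tcp_rot'])
c=vision.calibration('wrist'); pickle.dump(c,open('w2.pkl','wb'))
cv2.imwrite('pics/w2.png',vision.snapshot('wrist')[:,:,::-1])
for n,p in dict(pad3=(.580,.084,.007),pad4=(.577,-.0006,.007),jar=(.4534,-.1106,.075),med=(.4498,-.2387,.118),small=(.4305,-.348,.098)).items(): print(n,proj(c,p))
E
```

```text
2.8667 [ 0.4153 -0.1063  0.4046] [[-0.0064  1.      0.0001]
 [ 1.      0.0064  0.0008]
 [ 0.0008  0.0001 -1.    ]]
pad3 [498.7796 -28.6141]
pad4 [482.7908  68.3996]
jar [363.3285 190.3102]
med [359.2153 340.7897]
small [334.8411 417.7474]
```

View pics/w1.png

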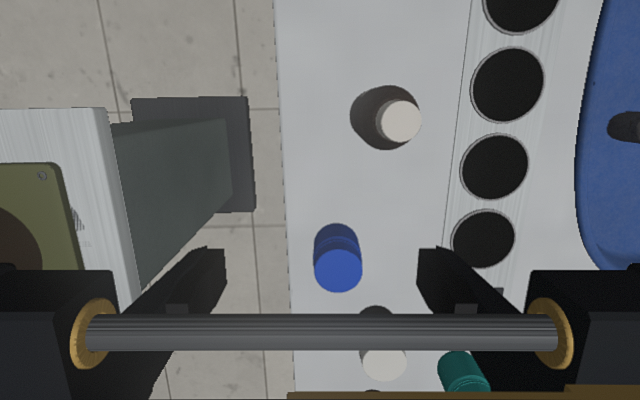

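View pics/w2.png

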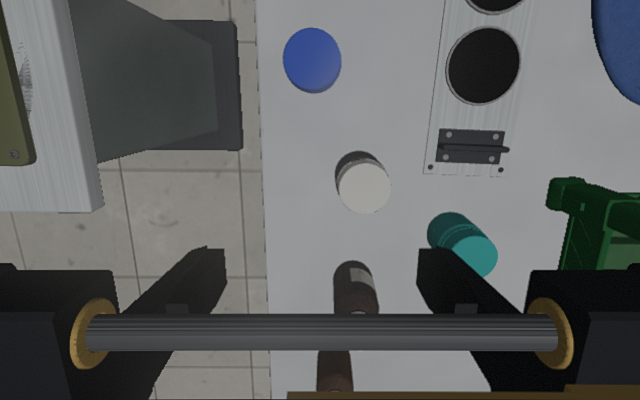

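w1 shows the tall cap at (402,121), pad 2 at (508,85), pad 3 at (494,167), pad 4 at (484,238) and the blue jar at (338,268). w2 shows the jar lid at (364,188), the medium bottle's cap hidden behind the rod near (358,340), and pad 4 at (483,65).

```bash
python3 - <<'E'
from cell import vision
import pickle
from h import *
t=vision.calibration('top');w1=pickle.load(open('w1.pkl','rb'));w2=pickle.load(open('w2.pkl','rb'))
A=lambda u,v:(180+(u+.5)/5-.5,140+(v+.5)/5-.5); B=lambda u,v:(340+(u+.5)/5-.5,145+(v+.5)/5-.5)
T=lambda n,a,c,b:print(n,tri([ray(t,a),ray(c,b)]),at(c,b,.007)[:2])
T('tall',A(391,363),w1,(402,121));T('jar',B(132,355),w2,(364,188))
T('pad2',A(396,149),w1,(508,85.5));T('pad3',A(553,157),w1,(494,167));T('pad4',A(710,166),w1,(484,238));T('pad4',A(710,166),w2,(483,65.5))
print('pad4 w1w2',tri([ray(w1,(484,238)),ray(w2,(483,65.5))]))
print(at(w1,(402,121),.146),at(w2,(364,188),.075))
E
```

```text
tall [0.4487 0.1464 0.134 ] [0.4776 0.1389]
jar [ 0.4565 -0.1136  0.0538] [ 0.4626 -0.1251]
pad2 [0.5843 0.1705 0.0048] [0.5838 0.1714]
pad3 [ 0.5833  0.0854 -0.0017] [0.5796 0.0876]
pad4 [ 0.581  -0.     -0.0024] [0.5779 0.0045]
pad4 [0.5747 0.0005 0.0137] [0.5768 0.0021]
pad4 w1w2 [0.5795 0.0026 0.0024]
[0.4467 0.1474 0.146 ] [ 0.4539 -0.1084  0.075 ]
```

>>> {"method": "drive_tool", "body": {
  "deltas": [
    [[-0.001,0.012,0.02,0],[-0.001,0.013,0.035,0],[-0.001,0.013,0.035,0],[0,0,0.035,0],[0,0,0.03,0],[0,0,0.02,0],[0,0,0.008,0],[0,0,0,0]]
  ]
}}

```text
t: 3.58
tool_pos: [0.4528, -0.1075, 0.2203]
tcp_rot: [[-0.01, 1.0, -0.003], [1.0, 0.01, 0.002], [0.002, -0.003, -1.0]]
ft_force: [0.6, 0.1, 0.3]
width: 0.088
finger_force: 0.0
```

>>> {"method": "drive_tool", "body": {
  "deltas": [
    [[0,0,0,0],[0,0,0,0],[0,0,0,0],[0,0,0,0],[0,0,0,0],[0,0,0,0]]
  ],
  "claw": 0,
  "grip_force": 25
}}

```text
t: 4.08
tool_pos: [0.4533, -0.1098, 0.2223]
tcp_rot: [[-0.006, 1.0, 0.002], [1.0, 0.006, -0.0], [-0.0, 0.002, -1.0]]
ft_force: [0.5, -0.1, 1.5]
width: 0.0501
finger_force: 25.2
```

```bash
python3 - <<'E'
from cell import robot, vision
import cv2
from h import *
s=robot.state();print(s['t'],s['tool_pos'],s['tcp_rot'],s['width'],s['finger_force'],s['ft_force'])
cv2.imwrite('pics/w3.png',vision.snapshot('wrist')[:,:,::-1])
R=s['tcp_rot'];c=vision.calibration('wrist')
for k in (.1473,.166): print(proj(c,s['tool_pos']+np.array(R)[:,2]*k))
E
```

```text
4.0833 [ 0.4533 -0.1098  0.2223] [[-0.0063  1.      0.0021]
 [ 1.      0.0063 -0.0002]
 [-0.0002  0.0021 -1.    ]] 0.05010429569345162 25.155352614820004 [ 0.4877 -0.109   1.5322]
[321.7795 289.0593]
[321.7517 267.9407]
```

View pics/w3.png

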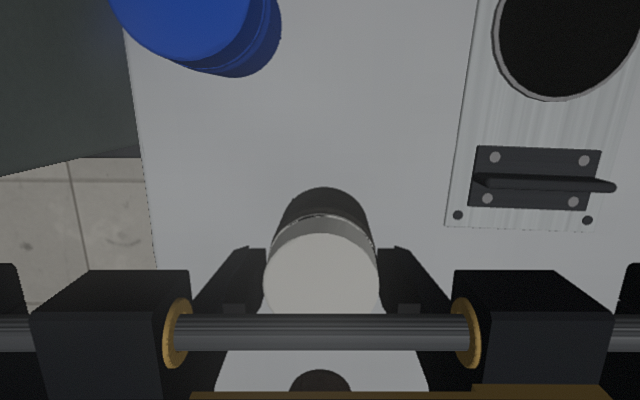

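w3 shows the jar lid centred at about (321,290) between the fingers, which matches the grasp point's projection (322,289). It's held at 50 mm width. I'll carry it to pad 4.

>>> {"method": "drive_tool", "body": {
  "deltas": [
    [[0,0,-0.015,0],[0,0,-0.03,0],[0.01,0.012,-0.02,0],[0.02,0.022,-0.005,0],[0.025,0.028,0,0],[0.025,0.028,0,0],[0.02,0.022,0,0],[0.01,0.011,0,0]]
  ]
}}

```text
t: 4.8
tool_pos: [0.5776, 0.0053, 0.2918]
tcp_rot: [[-0.011, 1.0, 0.003], [1.0, 0.011, 0.003], [0.003, 0.003, -1.0]]
ft_force: [-0.4, -0.1, -2.4]
width: 0.0505
finger_force: 24.9
```

>>> {"method": "drive_tool", "body": {
  "deltas": [
    [[0.001,0.001,0.01,0],[0,0,0.02,0],[0,0,0.015,0],[0,0,0.008,0],[0,0,0,0],[0,0,0,0]]
  ]
}}

```text
t: 5.3
tool_pos: [0.5754, 0.0012, 0.2383]
tcp_rot: [[-0.005, 1.0, -0.002], [1.0, 0.005, -0.0], [-0.0, -0.002, -1.0]]
ft_force: [0.4, 0.5, -1.3]
width: 0.0504
finger_force: 24.9
```

```bash
python3 - <<'E'
from cell import robot, vision
import cv2
from h import *
s=robot.state();print(s['t'],s['tool_pos'],s['tcp_rot'],s['width'],s['finger_force'],s['ft_force'])
E
```

```text
5.3 [0.5754 0.0012 0.2383] [[-0.0054  1.     -0.0019]
 [ 1.      0.0054 -0.0005]
 [-0.0005 -0.0019 -1.    ]] 0.05043893557136106 24.85619880259037 [ 0.4399  0.5428 -1.2742]
```

>>> {"method": "drive_tool", "body": {
  "deltas": [
    [[0,0.002,0.004,0],[0,0,0.003,0],[0,0,0.001,0],[0,0,0,0],[0,0,0,0]]
  ]
}}

```text
t: 5.72
tool_pos: [0.5782, 0.0021, 0.2309]
tcp_rot: [[-0.007, 1.0, 0.0], [1.0, 0.007, 0.0], [0.0, 0.0, -1.0]]
ft_force: [0.0, -0.2, -1.3]
width: 0.0508
finger_force: 24.9
```

```bash
python3 - <<'E'
from cell import robot, vision
import cv2
from h import *
s=robot.state();print(s['t'],s['tool_pos'],s['ft_force'])
i=vision.snapshot('top')[:,:,::-1];cv2.imwrite('pics/t4.png',i)
cv2.imwrite('pics/s4.png',cv2.resize(vision.snapshot('side')[120:270,230:430,::-1],None,fx=4,fy=4,interpolation=2))
s=robot.state();print(s['t'],s['tool_pos'],s['ft_force'])
E
```

```text
5.7167 [0.5782 0.0021 0.2309] [ 0.0259 -0.2321 -1.3214]
5.8167 [0.5782 0.0021 0.2309] [ 0.7273 -0.7598 -2.2088]
```

View pics/s4.png

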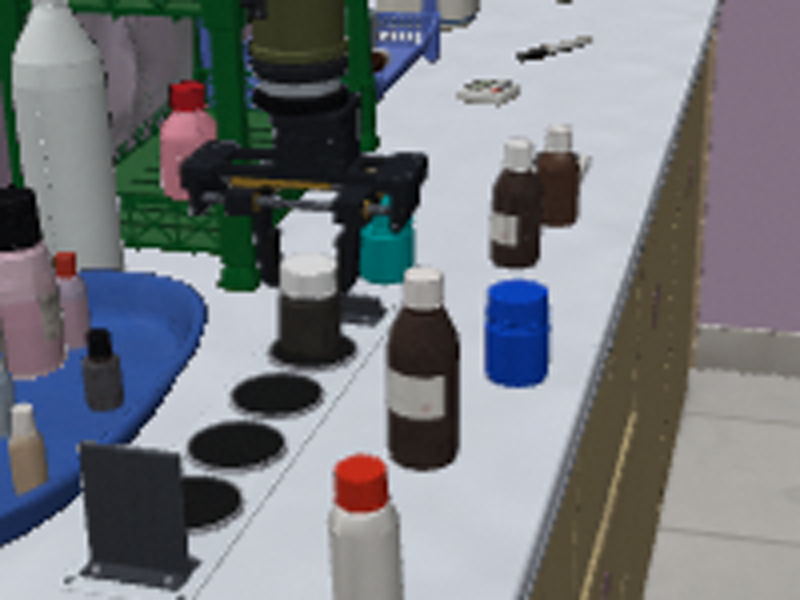

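The side crop shows the jar standing centred on pad 4 at (310,345). The tall, medium and small cap tops are at (424,272), (518,142) and (559,127), and all the caps can be triangulated. I'll lower slightly, release and rise.

>>> {"method": "drive_tool", "body": {
  "deltas": [
    [[0,0,0.001,0],[0,0,0,0]]
  ]
}}

```text
t: 5.98
tool_pos: [0.5781, 0.0021, 0.2297]
tcp_rot: [[-0.007, 1.0, 0.0], [1.0, 0.007, 0.0], [0.0, 0.0, -1.0]]
ft_force: [0.5, 0.3, -1.9]
width: 0.0507
finger_force: 24.9
```

>>> {"method": "drive_tool", "body": {
  "deltas": [
    [[0,0,0,0],[0,0,0,0],[0,0,0,0],[0,0,0,0],[0,0,-0.01,0],[0,0,-0.03,0],[0,0,-0.04,0],[0,0,-0.03,0]]
  ],
  "claw": 1
}}

```text
t: 6.65
tool_pos: [0.5782, 0.002, 0.3425]
tcp_rot: [[-0.006, 1.0, 0.001], [1.0, 0.006, 0.0], [0.0, 0.001, -1.0]]
ft_force: [1.1, 0.0, 0.3]
width: 0.0879
finger_force: 0.0
```

```bash
python3 - <<'E'
from cell import robot, vision
from h import *
s=robot.state();print(s['t'],s['tool_pos'],s['width'])
t=vision.calibration('top');c=vision.calibration('side')
A=lambda u,v:(180+(u+.5)/5-.5,140+(v+.5)/5-.5); B=lambda u,v:(340+(u+.5)/5-.5,145+(v+.5)/5-.5);S=lambda u,v:(230+(u+.5)/4-.5,120+(v+.5)/4-.5)
for n,a,b in [('tall',A(391,363),S(424,272)),('med',B(415,355),S(518,142)),('small',B(626,404),S(559,127))]:
    print(n,tri([ray(t,a),ray(c,b)]))
E
```

```text
6.65 [0.5782 0.002  0.3425] 0.08791756492628554
tall [0.4469 0.1442 0.1473]
med [ 0.4514 -0.238   0.1199]
small [ 0.4316 -0.3461  0.1021]
```

Triangulated heights of 147, 120 and 102 mm agree with the text. Next is the small bottle, with a wrist check above it.

>>> {"method": "drive_tool", "body": {
  "deltas": [
    [[-0.02,-0.008,0,0],[-0.035,-0.015,0,0],[-0.039,-0.016,0,0],[-0.039,-0.016,0,0],[-0.039,-0.016,0,0],[-0.039,-0.016,0,0],[-0.039,-0.016,0,0],[-0.039,-0.016,0,0]]
  ]
}}

```text
t: 7.32
tool_pos: [0.461, -0.2867, 0.3406]
tcp_rot: [[-0.007, 1.0, 0.001], [1.0, 0.007, -0.0], [-0.0, 0.001, -1.0]]
ft_force: [1.0, -0.1, 0.2]
width: 0.0882
finger_force: 0.0
```

>>> {"method": "drive_tool", "body": {
  "deltas": [
    [[-0.032,-0.014,0,0],[-0.02,-0.01,0,0],[-0.008,-0.004,0,0],[0,0,0.02,0],[0,0,0.02,0],[0,0,0.01,0],[0,0,0,0],[0,0,0,0]]
  ]
}}

```text
t: 7.98
tool_pos: [0.4351, -0.3442, 0.2898]
tcp_rot: [[-0.008, 1.0, -0.0], [1.0, 0.008, 0.001], [0.001, -0.0, -1.0]]
ft_force: [0.6, 0.6, -0.4]
width: 0.0882
finger_force: 0.0
```

```bash
python3 - <<'E'
from cell import robot, vision
import cv2
from h import *
s=robot.state();print(s['t'],s['tool_pos'],s['tcp_rot'],s['joints'])
c=vision.calibration('wrist')
cv2.imwrite('pics/w5.png',vision.snapshot('wrist')[:,:,::-1])
print(proj(c,(.4316,-.347,.098)),proj(c,(.4316,-.337,.098)),proj(c,(s['tool_pos'][0],s['tool_pos'][1],.098)))
E
```

```text
7.9833 [ 0.4351 -0.3442  0.2898] [[-0.0081  1.     -0.0004]
 [ 1.      0.0081  0.001 ]
 [ 0.001  -0.0004 -1.    ]] [ 0.6001  0.7638 -0.0232  1.8839  0.0325  0.4952  0.5629]
[315.2641 250.7041] [315.3152 233.0949] [321.822  245.8387]
```

View pics/w5.png

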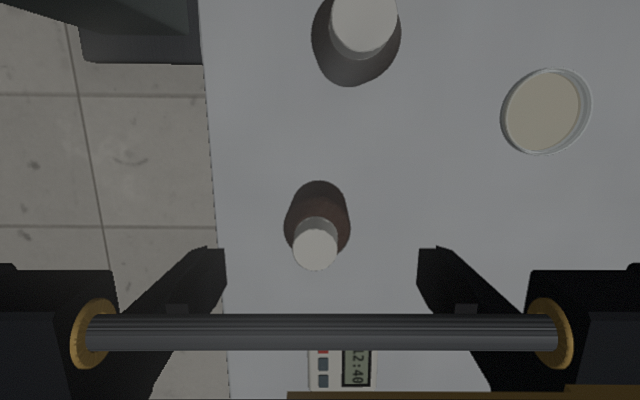

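w5 shows the small cap at (315,250), exactly as predicted. I'll nudge, descend and grip.

>>> {"method": "drive_tool", "body": {
  "deltas": [
    [[-0.003,-0.003,0.012,0],[0,0,0.018,0],[0,0,0.012,0],[0,0,0.004,0],[0,0,0,0],[0,0,0,0]]
  ]
}}

```text
t: 8.53
tool_pos: [0.432, -0.3482, 0.2446]
tcp_rot: [[-0.007, 1.0, 0.001], [1.0, 0.007, -0.001], [-0.001, 0.001, -1.0]]
ft_force: [1.0, 0.8, 0.6]
width: 0.0884
finger_force: 0.0
```

>>> {"method": "drive_tool", "body": {
  "deltas": [
    [[0,0,0,0],[0,0,0,0],[0,0,0,0],[0,0,0,0],[0,0,0,0],[0,0,0,0],[0,0,0,0],[0,0,0,0]]
  ],
  "claw": 0
}}

```text
t: 9.2
tool_pos: [0.4315, -0.3481, 0.2437]
tcp_rot: [[-0.007, 1.0, -0.0], [1.0, 0.007, 0.0], [0.0, -0.0, -1.0]]
ft_force: [-0.4, -0.4, -0.3]
width: 0.037
finger_force: 0.0
```

>>> {"method": "drive_tool", "body": {
  "deltas": [
    [[0,0,0,0],[0,0,0,0],[0,0,0,0],[0,0,0,0],[0,0,-0.01,0],[0,0,-0.02,0]]
  ]
}}

```text
t: 9.7
tool_pos: [0.4307, -0.3475, 0.2725]
tcp_rot: [[-0.007, 1.0, -0.004], [1.0, 0.007, 0.003], [0.003, -0.004, -1.0]]
ft_force: [-0.2, -0.9, -1.2]
width: 0.0252
finger_force: 25.0
```

>>> {"method": "drive_tool", "body": {
  "deltas": [
    [[0,0,-0.03,0],[0,0,-0.03,0],[0,0,-0.03,0],[0,0,-0.02,0],[0.01,0.003,0,0],[0.02,0.007,0,0],[0.03,0.01,0,0],[0.035,0.012,0,0]]
  ]
}}

```text
t: 10.37
tool_pos: [0.462, -0.2529, 0.3833]
tcp_rot: [[-0.003, 1.0, -0.001], [1.0, 0.003, -0.0], [-0.0, -0.001, -1.0]]
ft_force: [0.1, -0.7, -1.2]
width: 0.0254
finger_force: 24.9
```

>>> {"method": "drive_tool", "body": {
  "deltas": [
    [[0.038,0.013,0,0],[0.038,0.013,0,0],[0.038,0.013,0,0],[0.038,0.013,0,0],[0.038,0.013,0,0],[0.038,0.013,0,0],[0.038,0.013,0,0],[0.03,0.011,0,0]]
  ]
}}

```text
t: 11.03
tool_pos: [0.5626, 0.0481, 0.383]
tcp_rot: [[-0.01, 1.0, -0.002], [1.0, 0.01, 0.002], [0.002, -0.002, -1.0]]
ft_force: [1.1, 0.1, -1.8]
width: 0.0257
finger_force: 24.9
```

>>> {"method": "drive_tool", "body": {
  "deltas": [
    [[0.022,0.007,0,0],[0.014,0.005,0,0],[0.007,0.003,0.01,0],[0,0,0.02,0],[0,0,0.03,0],[0,0,0.03,0],[0,0,0.01,0],[0,0,0,0]]
  ]
}}

```text
t: 11.7
tool_pos: [0.5761, 0.0852, 0.2807]
tcp_rot: [[-0.005, 1.0, -0.007], [1.0, 0.005, -0.002], [-0.002, -0.007, -1.0]]
ft_force: [1.0, 0.1, -0.8]
width: 0.0252
finger_force: 24.9
```

```bash
python3 - <<'E'
from cell import robot, vision
from h import *
s=robot.state();print(s['t'],s['tool_pos'],s['tcp_rot'],s['joints'],s['ft_force'])
E
```

```text
11.7 [0.5761 0.0852 0.2807] [[-0.0047  1.     -0.0072]
 [ 1.      0.0046 -0.0023]
 [-0.0022 -0.0072 -1.    ]] [-0.2487  0.8062  0.0392  1.8034 -0.0537  0.5405 -0.1706] [ 1.0055  0.1131 -0.7966]
```

>>> {"method": "drive_tool", "body": {
  "deltas": [
    [[0,0.004,0.008,0],[0.001,0,0.012,0],[0,0,0.005,0],[0,0,0.003,0],[0,0,0,0],[0,0,0,0],[0,0,0,0],[0,0,0,0]]
  ]
}}

```text
t: 12.37
tool_pos: [0.5819, 0.0879, 0.2562]
tcp_rot: [[-0.007, 1.0, 0.001], [1.0, 0.007, 0.0], [0.0, 0.001, -1.0]]
ft_force: [-0.1, 0.5, -2.0]
width: 0.0254
finger_force: 25.0
```

```bash
python3 - <<'E'
from cell import robot, vision
import cv2
from h import *
s=robot.state();print(s['t'],s['tool_pos'],s['tcp_rot'],s['ft_force'])
cv2.imwrite('pics/s6.png',cv2.resize(vision.snapshot('side')[150:250,260:400,::-1],None,fx=5.7,fy=5.7,interpolation=2))
E
```

```text
12.3667 [0.5819 0.0879 0.2562] [[-0.0066  1.      0.001 ]
 [ 1.      0.0066  0.0002]
 [ 0.0002  0.001  -1.    ]] [-0.0813  0.4624 -2.0045]
```

View pics/s6.png

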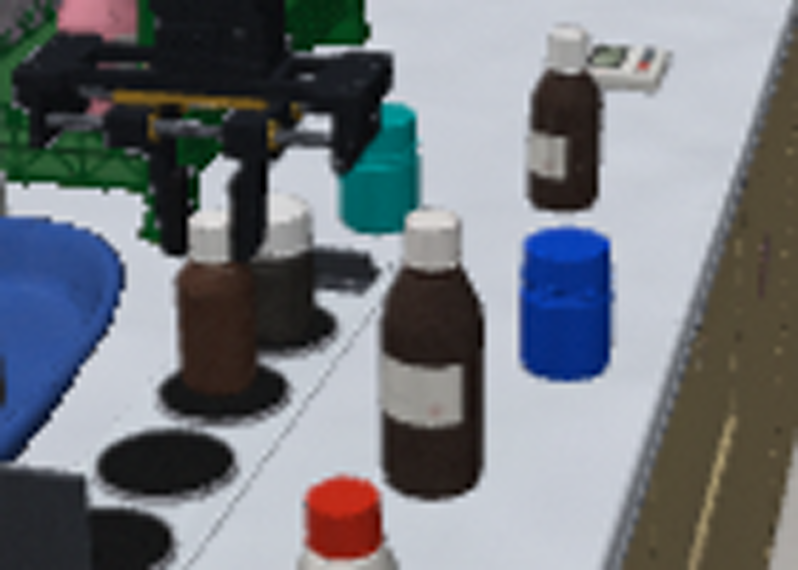

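The small bottle is about 5 mm above pad 3 and slightly too far in +x (base at ~217, pad centre at ~224). I'll shift -3 mm, lower and release.

>>> {"method": "drive_tool", "body": {
  "deltas": [
    [[-0.001,-0.003,0.002,0],[0,0,0.002,0],[0,0,0.001,0],[0,0,0,0],[0,0,0,0],[0,0,0,0]]
  ]
}}

```text
t: 12.92
tool_pos: [0.5786, 0.0868, 0.2507]
tcp_rot: [[-0.007, 1.0, -0.0], [1.0, 0.007, 0.0], [0.0, -0.0, -1.0]]
ft_force: [-0.7, -0.6, 0.4]
width: 0.0251
finger_force: 24.9
```

>>> {"method": "drive_tool", "body": {
  "deltas": [
    [[0,0,0,0],[0,0,0,0],[0,0,0,0],[0,0,0,0],[0,0,-0.01,0],[0,0,-0.03,0],[0,0,-0.03,0],[0,0,-0.03,0]]
  ],
  "claw": 1
}}

```text
t: 13.58
tool_pos: [0.5785, 0.0867, 0.3524]
tcp_rot: [[-0.006, 1.0, -0.0], [1.0, 0.006, -0.0], [-0.0, -0.0, -1.0]]
ft_force: [0.2, 0.3, 0.2]
width: 0.0766
finger_force: 0.0
```

>>> {"method": "drive_tool", "body": {
  "deltas": [
    [[-0.02,-0.008,0,0],[-0.035,-0.014,0,0],[-0.038,-0.015,0,0],[-0.038,-0.015,0,0],[-0.038,-0.015,0,0],[-0.038,-0.015,0,0],[-0.038,-0.015,0,0],[-0.035,-0.014,0,0]]
  ]
}}

```text
t: 14.25
tool_pos: [0.4683, -0.1961, 0.3516]
tcp_rot: [[-0.006, 1.0, 0.001], [1.0, 0.006, -0.001], [-0.001, 0.001, -1.0]]
ft_force: [0.7, 0.2, -0.4]
width: 0.088
finger_force: 0.0
```

>>> {"method": "drive_tool", "body": {
  "deltas": [
    [[-0.025,-0.01,0,0],[-0.015,-0.005,0,0],[-0.005,-0.002,0,0],[0,0,0.02,0],[0,0,0.01,0],[0,0,0,0],[0,0,0,0]]
  ]
}}

```text
t: 14.83
tool_pos: [0.4532, -0.2378, 0.3204]
tcp_rot: [[-0.009, 1.0, -0.001], [1.0, 0.009, 0.001], [0.001, -0.001, -1.0]]
ft_force: [-0.2, 0.1, 0.7]
width: 0.088
finger_force: 0.0
```

```bash
python3 - <<'E'
from cell import robot, vision
import cv2
from h import *
s=robot.state();print(s['t'],s['tool_pos'],s['tcp_rot'],s['joints'])
c=vision.calibration('wrist')
im=vision.snapshot('wrist')[:,:,::-1];cv2.imwrite('pics/w7.png',im)
print(proj(c,(.451,-.238,.118)),proj(c,(s['tool_pos'][0],s['tool_pos'][1],.118)))
# white cap blob near prediction
g=im.min(axis=2);x,y=proj(c,(.451,-.238,.118)).astype(int);print(im[y,x])
m=((g>150)*255).astype(np.uint8);m[:, :]=m
n,l,st,ce=cv2.connectedComponentsWithStats(m);print(st[l[y,x]],ce[l[y,x]])
E
```

```text
14.8333 [ 0.4532 -0.2378  0.3204] [[-0.0086  1.     -0.0012]
 [ 1.      0.0086  0.0013]
 [ 0.0013 -0.0011 -1.    ]] [ 0.4133  0.674  -0.0322  1.9897  0.042   0.4801  0.3594]
[318.2271 238.6537] [322.1158 238.3704]
[141 145 146]
[     0      0    640    400 256000] [319.5 199.5]
```

View pics/w7.png

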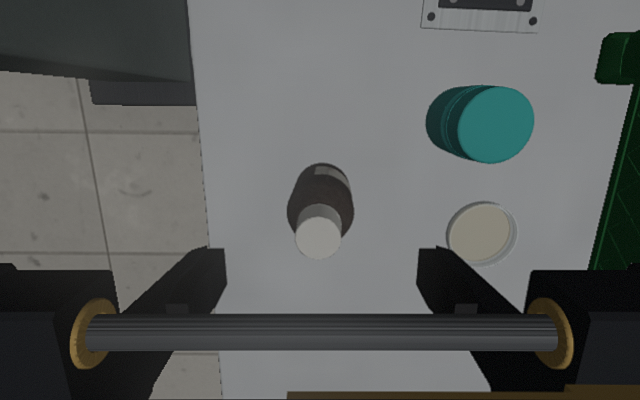

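w7 shows the medium cap at (318,238), as predicted. Descending and gripping.

>>> {"method": "drive_tool", "body": {
  "deltas": [
    [[0,-0.002,0.012,0],[0,0,0.02,0],[0,0,0.015,0],[0,0,0.007,0],[0,0,0.002,0],[0,0,0,0]]
  ]
}}

```text
t: 15.38
tool_pos: [0.4511, -0.2388, 0.2649]
tcp_rot: [[-0.007, 1.0, 0.0], [1.0, 0.007, 0.0], [0.0, 0.0, -1.0]]
ft_force: [0.1, 0.5, 0.3]
width: 0.0883
finger_force: 0.0
```

>>> {"method": "drive_tool", "body": {
  "deltas": [
    [[0,0,0,0],[0,0,0,0],[0,0,0,0],[0,0,0,0],[0,0,0,0],[0,0,0,0],[0,0,0,0],[0,0,0,0]]
  ],
  "claw": 0
}}

```text
t: 16.05
tool_pos: [0.4508, -0.239, 0.2647]
tcp_rot: [[-0.006, 1.0, -0.0], [1.0, 0.006, 0.0], [0.0, -0.0, -1.0]]
ft_force: [0.0, -0.8, 0.0]
width: 0.0367
finger_force: 0.0
```

>>> {"method": "drive_tool", "body": {
  "deltas": [
    [[0,0,0,0],[0,0,0,0],[0,0,0,0],[0,0,0,0]]
  ]
}}

```text
t: 16.38
tool_pos: [0.4508, -0.239, 0.2647]
tcp_rot: [[-0.007, 1.0, -0.0], [1.0, 0.007, 0.0], [0.0, -0.0, -1.0]]
ft_force: [-0.4, 0.0, -0.1]
width: 0.0272
finger_force: 24.9
```

>>> {"method": "drive_tool", "body": {
  "deltas": [
    [[0,0,-0.01,0],[0,0,-0.025,0],[0,0,-0.035,0],[0,0,-0.035,0],[0,0,-0.025,0],[0,0,-0.01,0],[0.01,0.003,0,0],[0.02,0.006,0,0]]
  ]
}}

```text
t: 17.05
tool_pos: [0.4587, -0.2105, 0.4054]
tcp_rot: [[-0.001, 1.0, 0.001], [1.0, 0.001, -0.002], [-0.002, 0.001, -1.0]]
ft_force: [0.0, -0.5, -2.0]
width: 0.0276
finger_force: 24.9
```

>>> {"method": "drive_tool", "body": {
  "deltas": [
    [[0.03,0.01,0,0],[0.035,0.011,0,0],[0.038,0.012,0,0],[0.038,0.012,0,0],[0.038,0.012,0,0],[0.038,0.012,0,0],[0.038,0.012,0,0],[0.038,0.012,0,0]]
  ]
}}

```text
t: 17.72
tool_pos: [0.55, 0.0876, 0.4037]
tcp_rot: [[-0.008, 1.0, -0.003], [1.0, 0.008, -0.0], [-0.0, -0.003, -1.0]]
ft_force: [1.2, -0.5, -1.0]
width: 0.027
finger_force: 24.9
```

>>> {"method": "drive_tool", "body": {
  "deltas": [
    [[0.038,0.012,0,0],[0.03,0.01,0,0],[0.013,0.005,0,0],[0.006,0.002,0.01,0],[0,0,0.025,0],[0,0,0.03,0],[0,0,0.025,0],[0,0,0.01,0]]
  ]
}}

```text
t: 18.38
tool_pos: [0.5768, 0.1704, 0.3001]
tcp_rot: [[-0.006, 1.0, -0.008], [1.0, 0.006, -0.004], [-0.004, -0.008, -1.0]]
ft_force: [0.4, -0.1, -2.0]
width: 0.0271
finger_force: 24.9
```

>>> {"method": "drive_tool", "body": {
  "deltas": [
    [[0,0,0,0],[0,0,0,0],[0,0,0,0]]
  ]
}}

```text
t: 18.63
tool_pos: [0.5797, 0.1716, 0.3059]
tcp_rot: [[-0.006, 1.0, 0.002], [1.0, 0.006, 0.001], [0.001, 0.002, -1.0]]
ft_force: [-0.1, 1.1, -0.7]
width: 0.0271
finger_force: 24.9
```

Lower by 29 mm to about 5 mm above the pad, and look.

>>> {"method": "drive_tool", "body": {
  "deltas": [
    [[0,0.002,0.01,0],[0,0,0.012,0],[0,0,0.005,0],[0,0,0.003,0],[0,0,0,0],[0,0,0,0],[0,0,0,0],[0,0,0,0]]
  ]
}}

```text
t: 19.3
tool_pos: [0.5813, 0.1719, 0.2751]
tcp_rot: [[-0.006, 1.0, 0.001], [1.0, 0.006, 0.0], [0.0, 0.001, -1.0]]
ft_force: [0.2, 0.0, -0.8]
width: 0.0274
finger_force: 24.9
```

```bash
python3 - <<'E'
from cell import robot, vision
import cv2
from h import *
s=robot.state();print(s['t'],s['tool_pos'],s['ft_force'])
cv2.imwrite('pics/s8.png',cv2.resize(vision.snapshot('side')[160:250,250:370,::-1],None,fx=6.6,fy=6.6,interpolation=2))
E
```

```text
19.3 [0.5813 0.1719 0.2751] [ 0.2459  0.0162 -0.7701]
```

View pics/s8.png

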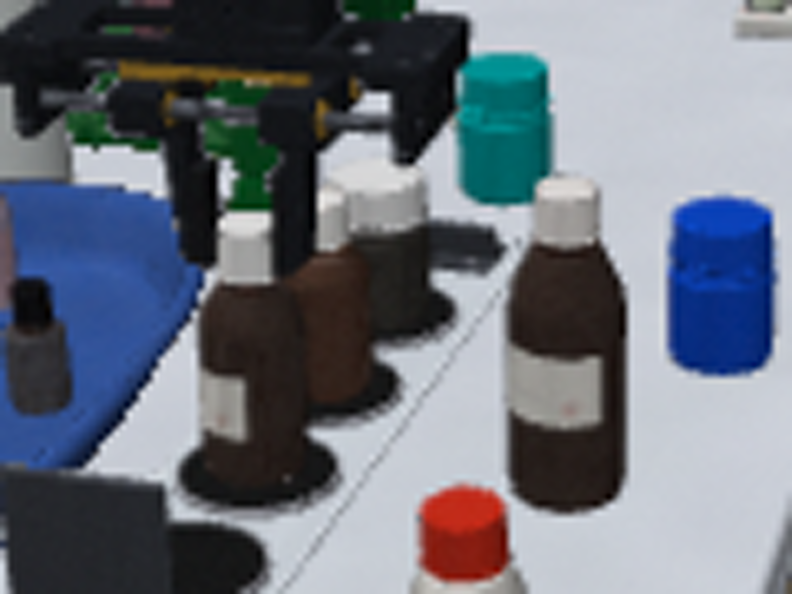

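s8 shows the medium bottle just above pad 2 (base centre ~253, pad ~259). The small bottle and the jar are standing. I'll shift -2 mm, set it down and release.

>>> {"method": "drive_tool", "body": {
  "deltas": [
    [[0,-0.002,0.002,0],[0,0,0.0015,0],[0,0,0,0],[0,0,0,0],[0,0,0,0]]
  ]
}}

```text
t: 19.77
tool_pos: [0.579, 0.1719, 0.2717]
tcp_rot: [[-0.007, 1.0, 0.0], [1.0, 0.007, 0.0], [0.0, 0.0, -1.0]]
ft_force: [-1.8, -0.1, 5.7]
width: 0.0271
finger_force: 24.8
```

>>> {"method": "drive_tool", "body": {
  "deltas": [
    [[0,0,0,0],[0,0,0,0],[0,0,0,0],[0,0,0,0],[0,0,-0.01,0],[0,0,-0.03,0],[0,0,-0.035,0],[0,0,-0.02,0]]
  ],
  "claw": 1
}}

```text
t: 20.43
tool_pos: [0.5798, 0.1719, 0.3699]
tcp_rot: [[-0.006, 1.0, 0.004], [1.0, 0.006, 0.001], [0.001, 0.004, -1.0]]
ft_force: [0.3, 0.9, 0.5]
width: 0.0786
finger_force: 0.0
```

>>> {"method": "drive_tool", "body": {
  "deltas": [
    [[-0.004,-0.017,0,0],[-0.008,-0.035,0,0],[-0.008,-0.038,0,0],[-0.005,-0.028,0,0],[-0.002,-0.014,0,0],[0,0,0,0],[0,0,0,0],[0,0,0,0]]
  ]
}}

```text
t: 21.1
tool_pos: [0.4488, 0.1444, 0.3668]
tcp_rot: [[-0.006, 1.0, 0.003], [1.0, 0.006, 0.001], [0.001, 0.003, -1.0]]
ft_force: [0.3, 0.2, -0.2]
width: 0.0883
finger_force: 0.0
```

```bash
python3 - <<'E'
from cell import robot, vision
import cv2
from h import *
s=robot.state();print(s['t'],s['tool_pos'],s['tcp_rot'],s['joints'])
c=vision.calibration('wrist')
im=vision.snapshot('wrist')[:,:,::-1];cv2.imwrite('pics/w9.png',im)
print(proj(c,(.447,.1445,.146)),proj(c,(s['tool_pos'][0],s['tool_pos'][1],.146)))
E
```

```text
21.1 [0.4488 0.1444 0.3668] [[-0.0063  1.      0.0028]
 [ 1.      0.0063  0.0011]
 [ 0.0011  0.0029 -1.    ]] [-0.4199  0.5553  0.0167  2.0655 -0.0175  0.5179 -0.3842]
[317.7257 226.7713] [320.6497 227.0066]
```

View pics/w9.png

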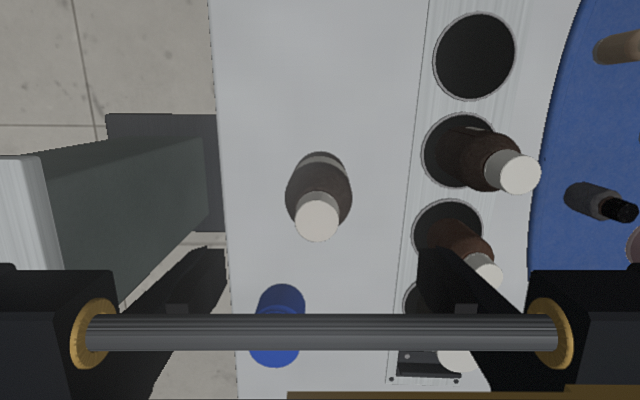

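w9 shows the tall cap at about (316,218), some 9 px further +y than predicted. I'll shift +4 mm while descending part way, then measure again in code.

>>> {"method": "drive_tool", "body": {
  "deltas": [
    [[0.002,-0.001,0.01,0],[0.002,-0.001,0.015,0],[0,0,0.01,0],[0,0,0,0],[0,0,0,0],[0,0,0,0]]
  ]
}}

```text
t: 21.65
tool_pos: [0.4461, 0.148, 0.3315]
tcp_rot: [[-0.006, 1.0, 0.001], [1.0, 0.006, 0.0], [0.0, 0.001, -1.0]]
ft_force: [-0.4, 0.2, 0.2]
width: 0.0881
finger_force: 0.0
```

```bash
python3 - <<'E'
from cell import robot, vision
import cv2
from h import *
s=robot.state();print(s['t'],s['tool_pos'],s['tcp_rot'])
c=vision.calibration('wrist')
im=vision.snapshot('wrist')[:,:,::-1];cv2.imwrite('pics/w10.png',im)
tp=np.array(s['tool_pos']);R=np.array(s['tcp_rot'])
print('grasp axis at cap',proj(c,tp+R[:,2]*(tp[2]-.146)))
for f in ('w9','w10'):
    g=cv2.imread(f'pics/{f}.png').min(axis=2); print([int(v) for v in g[150:310:6,317]],[int(v) for v in g[230,260:380:6]])
    for th in (165,175,185):
        n,l,st,ce=cv2.connectedComponentsWithStats(((g>th)*255).astype(np.uint8))
        for k in range(1,n):
            if 600<st[k][4]<6000 and 270<ce[k][0]<360: print(f,th,st[k],ce[k])
E
```

```text
21.65 [0.4461 0.148  0.3315] [[-0.0061  1.      0.0011]
 [ 1.      0.0061  0.0004]
 [ 0.0003  0.0011 -1.    ]]
grasp axis at cap [321.658  250.3943]
[170, 90, 68, 63, 60, 59, 58, 103, 97, 167, 168, 169, 169, 169, 169, 168, 164, 165, 167, 167, 165, 165, 166, 166, 166, 166, 166] [168, 168, 166, 166, 166, 166, 155, 169, 169, 169, 170, 169, 169, 166, 167, 165, 164, 164, 164, 165]
[169, 169, 65, 89, 101, 54, 57, 55, 54, 54, 56, 100, 100, 170, 170, 171, 171, 172, 171, 172, 171, 169, 168, 169, 167, 169, 168] [169, 169, 169, 169, 170, 57, 58, 98, 164, 170, 169, 171, 172, 116, 124, 55, 54, 168, 167, 166]
```

```bash
python3 - <<'E'
import cv2,numpy as np
for f in ('w9','w10'):
    i=cv2.imread(f'pics/{f}.png').astype(int); d=i[:,:,2]-i[:,:,0]
    v=225 if f=='w9' else 240
    print(i[v,317],i[300,317])
    m=((d>2)&(i.min(axis=2)>150)).astype(np.uint8); m[:150]=0; m[300:]=0
    n,l,st,ce=cv2.connectedComponentsWithStats(m)
    for k in range(1,n):
        if st[k][4]>300: print(f,st[k],ce[k])
E
```

```text
[169 175 178] [169 166 166]
w9 [ 501  156   40   39 1190] [520.27731092 174.93613445]
w9 [ 295  201   43   41 1384] [316.48482659 220.99349711]
w9 [476 264  27  25 406] [491.11576355 274.31773399]
[171 177 180] [172 171 169]
w10 [ 537  172   48   45 1625] [560.21661538 194.05230769]
w10 [ 296  226   52   48 1909] [321.69198533 249.8601362 ]
```

The cap centre (321.7,249.9) now coincides with the grasp axis (321.7,250.4). I'll descend and grip.

>>> {"method": "drive_tool", "body": {
  "deltas": [
    [[0,0,0.01,0],[0,0,0.015,0],[0,0,0.01,0],[0,0,0.004,0],[0,0,0,0],[0,0,0,0]]
  ]
}}

```text
t: 22.2
tool_pos: [0.4456, 0.148, 0.2927]
tcp_rot: [[-0.006, 1.0, 0.001], [1.0, 0.006, 0.0], [0.0, 0.001, -1.0]]
ft_force: [0.3, 0.0, 0.5]
width: 0.0882
finger_force: 0.0
```

>>> {"method": "drive_tool", "body": {
  "deltas": [
    [[0,0,0,0],[0,0,0,0],[0,0,0,0],[0,0,0,0],[0,0,0,0],[0,0,0,0],[0,0,0,0],[0,0,0,0]]
  ],
  "claw": 0,
  "grip_force": 30
}}

```text
t: 22.87
tool_pos: [0.4453, 0.1479, 0.2922]
tcp_rot: [[-0.006, 1.0, 0.0], [1.0, 0.006, 0.0], [0.0, 0.0, -1.0]]
ft_force: [-0.3, -0.8, 0.1]
width: 0.037
finger_force: 0.0
```

>>> {"method": "drive_tool", "body": {
  "deltas": [
    [[0,0,0,0],[0,0,0,0],[0,0,0,0],[0,0,0,0]]
  ]
}}

```text
t: 23.2
tool_pos: [0.4454, 0.148, 0.2922]
tcp_rot: [[-0.006, 1.0, 0.0], [1.0, 0.006, 0.0], [0.0, 0.0, -1.0]]
ft_force: [0.1, -0.7, -1.4]
width: 0.0279
finger_force: 29.9
```

>>> {"method": "drive_tool", "body": {
  "deltas": [
    [[0,0,-0.01,0],[0,0,-0.025,0],[0,0,-0.035,0],[0,0,-0.035,0],[0,0,-0.025,0],[0,0,-0.01,0],[0.01,0.012,0,0],[0.02,0.025,0,0]]
  ]
}}

```text
t: 23.87
tool_pos: [0.4802, 0.1758, 0.433]
tcp_rot: [[-0.004, 1.0, -0.003], [1.0, 0.004, -0.003], [-0.003, -0.003, -1.0]]
ft_force: [1.1, 0.4, -2.6]
width: 0.0285
finger_force: 29.9
```

>>> {"method": "drive_tool", "body": {
  "deltas": [
    [[0.026,0.032,0,0],[0.026,0.032,0,0],[0.017,0.022,0,0],[0.009,0.012,0,0],[0,0.002,0.01,0],[0,0,0.02,0],[0,0,0.025,0],[0,0,0.025,0]]
  ]
}}

```text
t: 24.53
tool_pos: [0.5804, 0.2555, 0.3506]
tcp_rot: [[-0.006, 1.0, -0.002], [1.0, 0.006, -0.001], [-0.001, -0.002, -1.0]]
ft_force: [-0.0, -0.8, -2.0]
width: 0.0283
finger_force: 29.9
```

>>> {"method": "drive_tool", "body": {
  "deltas": [
    [[0,0,0.02,0],[0,0,0.01,0],[0,0,0,0],[0,0,0,0],[0,0,0,0]]
  ]
}}

```text
t: 24.95
tool_pos: [0.5819, 0.2567, 0.3234]
tcp_rot: [[-0.006, 1.0, 0.002], [1.0, 0.006, 0.001], [0.001, 0.002, -1.0]]
ft_force: [0.7, -0.3, -3.1]
width: 0.0279
finger_force: 29.9
```

Target z ≈ 0.2995. I'll lower 21 mm to ~3 mm above the pad, then the last millimetres slowly.

>>> {"method": "drive_tool", "body": {
  "deltas": [
    [[0,0,0.01,0],[0,0,0.008,0],[0,0,0.003,0],[0,0,0,0],[0,0,0,0],[0,0,0,0],[0,0,0,0]]
  ]
}}

```text
t: 25.53
tool_pos: [0.5818, 0.2569, 0.3015]
tcp_rot: [[-0.006, 1.0, 0.001], [1.0, 0.006, 0.0], [0.0, 0.001, -1.0]]
ft_force: [-0.4, -0.1, -2.1]
width: 0.0281
finger_force: 29.9
```

```bash
python3 - <<'E'
from cell import robot, vision
import cv2
from h import *
s=robot.state();print(s['t'],s['tool_pos'],s['ft_force'])
i=cv2.resize(vision.snapshot('side')[160:260,240:360,::-1],None,fx=6,fy=6,interpolation=2);cv2.imwrite('pics/s11.png',i)
E
```

```text
25.5333 [0.5818 0.2569 0.3015] [-0.441  -0.0815 -2.1172]
```

View pics/s11.png

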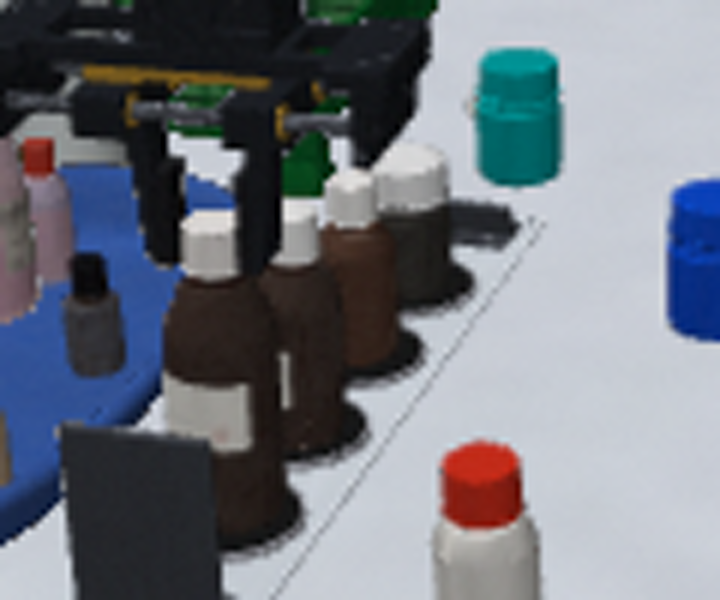

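s11 shows the tall bottle over pad 1. Its right margin of 27 px matches the ~26 px expected when centred, and the other three stand on their pads. I'll set it down, release and rise.

>>> {"method": "drive_tool", "body": {
  "deltas": [
    [[0,0,0.001,0],[0,0,0.001,0],[0,0,0,0],[0,0,0,0],[0,0,0,0]]
  ]
}}

```text
t: 26.0
tool_pos: [0.5816, 0.2569, 0.2993]
tcp_rot: [[-0.007, 1.0, 0.0], [1.0, 0.007, 0.0], [0.0, 0.0, -1.0]]
ft_force: [-0.1, -0.4, -1.7]
width: 0.0282
finger_force: 29.9
```

>>> {"method": "drive_tool", "body": {
  "deltas": [
    [[0,0,0,0],[0,0,0,0],[0,0,0,0],[0,0,0,0],[0,0,0,0],[0,0,-0.01,0],[0,0,-0.03,0],[0,0,-0.04,0]]
  ],
  "claw": 1
}}

```text
t: 26.67
tool_pos: [0.5805, 0.2564, 0.3779]
tcp_rot: [[-0.007, 1.0, -0.006], [1.0, 0.007, -0.003], [-0.003, -0.006, -1.0]]
ft_force: [0.4, 0.6, 0.1]
width: 0.0791
finger_force: 0.0
```

>>> {"method": "drive_tool", "body": {
  "deltas": [
    [[0,0,-0.03,0],[0,-0.03,-0.02,0],[0,-0.04,0,0],[0,-0.04,0,0],[0,-0.03,0,0],[0,-0.02,0,0],[0,0,0,0],[0,0,0,0]]
  ]
}}

```text
t: 27.33
tool_pos: [0.4213, 0.256, 0.4303]
tcp_rot: [[-0.008, 1.0, 0.001], [1.0, 0.008, 0.001], [0.001, 0.001, -1.0]]
ft_force: [1.5, -0.0, -0.1]
width: 0.0881
finger_force: 0.0
```

```bash
python3 - <<'E'
from cell import robot, vision
import cv2
from h import *
s=robot.state();print(s['t'],s['tool_pos'],s['ft_force'],s['width'])
c=vision.calibration('top');i=vision.snapshot('top')[:,:,::-1].astype(int)
# warm white caps in the top view near the row, expected positions
m=((i.min(axis=2)>150)&(i[:,:,2]-i[:,:,0]>2)).astype(np.uint8)
n,l,st,ce=cv2.connectedComponentsWithStats(m)
for nm,H,p in [('tall',.146,(.5865,.255)),('med',.118,(.583,.1703)),('small',.098,(.580,.0855)),('jar',.075,(.5772,.001))]:
    u=proj(c,(*p,H+.007)); k=1+np.argmin(np.hypot(*(ce[1:]-u).T)+1e3*(st[1:,4]<40))
    print(nm,u,ce[k],st[k][2:],'offset mm',1e3*(at(c,ce[k],H+.007)[:2]-p))
E
```

```text
27.3333 [0.4213 0.256  0.4303] [ 1.454  -0.0089 -0.0689] 0.08809151066455721
tall [212.744  150.9352] [212.932 153.   ] [ 11  11 103] offset mm [-4.9814 -0.8166]
med [251.0442 156.5655] [251.0652 158.7391] [11 10 92] offset mm [-5.3866 -0.3428]
small [287.1018 160.8265] [286.9718 161.9296] [10  9 71] offset mm [-2.7936  0.2191]
jar [321.5639 165.2089] [321.8696 164.9928] [ 19  19 276] offset mm [ 0.5757 -0.7544]
```

Top view suggests tall and medium sit about 5 mm toward the robot. I'll check the pad centres by segmentation in both saved fixed-camera pictures.

```bash
python3 - <<'E'
from cell import vision
import cv2
from h import *
P=[(.5865,.255),(.583,.1703),(.580,.0855),(.5772,.001)]
for n in ('top','side'):
    c=vision.calibration(n);i=cv2.imread(f'pics/{n}0.png');m=(i.max(axis=2)<75).astype(np.uint8)
    k,l,st,ce=cv2.connectedComponentsWithStats(m)
    for j,p in enumerate(P):
        u=proj(c,(*p,.007)); q=l[int(round(u[1])),int(round(u[0]))]
        ex=[proj(c,(p[0]+.034*np.cos(a),p[1]+.034*np.sin(a),.007)) for a in np.linspace(0,6.28,40)]
        ex=np.array(ex); print(n,j+1,st[q],'exp w,h',np.ptp(ex,axis=0),at(c,ce[q],.007)[:2])
E
```

```text
top 1 [216 156  24  24 470] exp w,h [24.967  24.2568] [0.5865 0.2542]
top 2 [247 158  25  24 480] exp w,h [25.0974 24.3371] [0.5832 0.169 ]
top 3 [278 159  25  25 490] exp w,h [25.1684 24.3876] [0.5803 0.0845]
top 4 [309 161  26  25 491] exp w,h [25.1695 24.4113] [ 0.5773 -0.0005]
side 1 [250 231  40  36 941] exp w,h [24.6764 12.6963] [0.6136 0.2734]
side 2 [277 226  24  11 204] exp w,h [23.0679 11.1423] [0.5865 0.1695]
side 3 [288 214  22  10 168] exp w,h [21.6924  9.8551] [0.584  0.0836]
side 4 [298 203  21   9 145] exp w,h [20.4775  8.7824] [ 0.5809 -0.0021]
```

```bash
python3 - <<'E'
from cell import vision
import cv2
from h import *
c=vision.calibration('top');i=cv2.imread('pics/top0.png').astype(int)
m=((i.min(axis=2)>150)&(i[:,:,2]-i[:,:,0]>2)).astype(np.uint8)
n,l,st,ce=cv2.connectedComponentsWithStats(m)
for nm,H,p in [('tall',.146,(.4455,.148)),('med',.118,(.4508,-.239)),('small',.098,(.4315,-.348)),('jar',.075,(.4533,-.1098))]:
    u=proj(c,(*p,H)); k=1+np.argmin(np.hypot(*(ce[1:]-u).T)+1e3*(st[1:,4]<40))
    print(nm,ce[k],st[k][2:],'blob-minus-TCP mm',1e3*(at(c,ce[k],H)[:2]-p))
# now: side view rows through bases
s=vision.snapshot('side')[:,:,::-1].astype(int);cv2.imwrite('pics/s12.png',s)
c=vision.calibration('side')
for nm,p in [('tall',(.5865,.255)),('med',(.583,.1703)),('small',(.580,.0855)),('jar',(.5772,.001))]:
    u=proj(c,(*p,.007)); v=int(round(u[1])); x=int(round(u[0])); print(nm,u)
    for r in (v-1,v,v+1): print(r,x-18,[f'{a[2]}/{a[2]-a[0]}' for a in s[r,x-18:x+19]])
E
```

```text
tall [257.8544 211.932 ] [ 11  11 103] blob-minus-TCP mm [ 1.4536 -3.8275]
med [423.2903 215.3333] [11 11 93] blob-minus-TCP mm [-0.3198 -1.4189]
small [465.2895 225.2895] [10 11 76] blob-minus-TCP mm [-0.6702 -1.2388]
jar [366.3134 215.3768] [ 19  19 284] blob-minus-TCP mm [ 0.6462 -1.5682]
tall [277.9546 245.5025]
245 260 ['35/-6', '37/-7', '37/-7', '36/-5', '35/-5', '36/-6', '37/-6', '36/-6', '35/-6', '36/-6', '37/-8', '37/-8', '36/-7', '36/-6', '37/-7', '36/-7', '39/9', '37/11', '39/11', '41/12', '38/12', '37/12', '35/10', '36/11', '29/11', '30/10', '28/9', '23/2', '24/1', '21/-3', '99/-6', '157/-12', '190/-14', '195/-15', '196/-15', '176/-13', '192/-14']
246 260 ['37/-6', '37/-8', '38/-5', '37/-6', '35/-6', '37/-6', '36/-7', '36/-6', '36/-5', '38/-5', '37/-5', '37/-6', '37/-5', '38/-5', '36/-6', '36/-6', '33/6', '40/12', '40/13', '39/12', '38/11', '40/12', '37/11', '37/11', '33/10', '29/8', '24/5', '22/-1', '22/-1', '46/-3', '112/-6', '184/-14', '195/-14', '196/-14', '187/-14', '169/-14', '197/-13']
247 260 ['38/-5', '37/-5', '36/-7', '33/-7', '37/-5', '36/-6', '37/-7', '35/-7',
[... 2917 characters left out ...]
 '46/20', '44/20', '44/16', '33/8', '35/4', '37/4', '35/6', '31/4', '28/2', '31/5', '27/3', '23/3', '22/0', '22/1', '23/-1', '48/-2', '148/-10', '189/-15', '195/-13', '204/-12', '174/-13', '193/-14', '199/-13', '199/-13', '199/-13']
208 291 ['43/13', '43/13', '41/13', '38/12', '34/12', '37/14', '49/21', '49/23', '49/23', '49/23', '50/22', '47/22', '47/21', '43/21', '42/17', '33/8', '32/5', '34/4', '33/4', '32/4', '31/4', '28/4', '23/1', '21/0', '22/0', '22/-2', '23/-1', '92/-5', '152/-12', '190/-14', '196/-13', '161/-13', '192/-13', '199/-13', '201/-11', '201/-12', '200/-13'][ WARN:0@0.319] global loadsave.cpp:1063 imwrite_ Unsupported depth image for selected encoder is fallbacked to CV_8U.
```

Both cameras put every container within about 5 mm of its pad centre (the readings bracket zero), all upright and with the gripper clear. Handing in.

```bash
python3 -c "
from cell import robot
print(robot.job_done())"
```

```text
the job is handed in; nothing more can be done
None
```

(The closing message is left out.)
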